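# Lay the paste jar on the jar roller

## Task

Pick up the black paste jar with the screw lid that stands upright on the bench, and lay it on its side on the jar roller: lengthwise in the groove between the two rollers, about midway along them, lid at either end. Set it down on the rollers before letting go, rather than dropping it in, and leave the loupe and the solder reel standing where they are.

Things in the scene. Friction and masses are not known exactly. Their poses are not given: they have to be found in the camera images.
- paste_jar: Black cylindrical paste jar with a screw lid, 70 mm tall, about 0.15 kg, standing upright and loose on the bench. Its body is 44 mm in diameter up to 56 mm; the lid above it (56 to 70 mm) is 48 mm in diameter. Origin: centre of the underside; z points from the underside to the lid.
- jar_middle (a point): The middle of the paste jar: on its axis, 35 mm above its underside. Axes as the jar's.
- jar_roller: The jar roller, fixed to the bench: white housing 92 (x) x 160 (y) x 32 mm high; on it two parallel black rubber rollers along y, 16 mm thick, 132 mm long, axes 30 mm apart and 46 mm above the bench; they do not turn. Blue brackets at both ends, 56 mm wide, 138 mm apart, tops 58 mm above the bench. The long sides are open down to the housing. Origin: centre of the underside.
- roller_seat (a point): Where the middle of the lying jar comes to be: midway between and midway along the two rollers, 72 mm above the bench. Its y axis runs level along the rollers, its x axis level across them, z up.
- loupe: A bystander: black eyeglass loupe without a lid, like a small flared cup, 38 mm in diameter and 39 mm tall, standing loose on the bench. Origin: centre of its underside. It must stay where it is.
- solder_reel: A bystander: white reel, 52 mm in diameter and 40 mm tall, with a green core, standing loose on its flat end on the bench. Origin: centre of its underside. It must stay where it is.

How it is judged:
By the outcome, as a careful person would: the job done as asked, in the order asked, and still so for the second after the job is handed in, with the robot touching nothing.
It also fails if it takes over 40 s, if anything falls off the work surface, if the arm or the gripper's body presses on something with over 40 N, if the wrist force passes 120 N, or if a joint passes its speed limit or range.

## Robot

A 7-joint arm with a two-finger parallel gripper is mounted at the origin on a cart in front of the work surface, level with it; the furniture and walls round the work are solid. World frame = base frame: x ahead of the robot, y to its left, z up, the work surface at z = 0. Lengths are in m, angles in rad, forces in N, time in s.
With the tool pointing down it reaches from about 0.4 to 0.85 m from the base axis. Payload 4.5 kg.
Tool frame: the origin (TCP) lies at the very end of the fingers, on their centre line; the grasp point (between the pads) lies 19 mm behind it; y points along the fingers, x is the direction in which the jaws open and shut, and the axes are right-handed (so a half turn about y gives the same grasp; the last joint's range is limited). The gripper opens to 88 mm and grips with 3 to 60 N. Pads are 18 mm wide; open, the fingers measure 123 mm over their backs; the gripper's body (75 mm by 187 mm) begins 45 mm behind the grasp point.
Start: joints at [-1.301, 0.689, -0.195, 1.565, 0.157, 0.902, -0.215], TCP at [0.146, 0.608, 0.239] pointing down, gripper open.
Joint ranges: [-3.01, 3.01], [-0.46, 2.08], [-1.47, 1.51], [0.13, 2.56], [-1, 4.14], [0.04, 2.09], [-2.66, 2.66]. Speed limits (rad/s): [2.57, 2.57, 3.14, 3.14, 3.14, 3.14, 3.14].

## Interface

Orientations are given as a unit quaternion [x, y, z, w].
In Python, from plant import r gives the robot as it stands.
- The arm moves only by the shell command python3 -m inch 'ROWS' [OPENING] [FORCE]. ROWS is JSON, a list of rows, each a list of 6 numbers: the shift along the tool's x, y, z in mm, then the turn, a rotation vector about the tool's x, y, z in rad. In form: [[x, y, z, ax, ay, az], ...]. A call has 1 to 12 rows; each row shifts and turns the commanded pose from where the row before left it, along the tool's axes as they then stand; what a row does not reach is not made up. A row lasts 1/12 s, in which the tool goes at most 41.7 mm and 7.16 degrees, less where a joint would pass 70% of its speed; a pose out of reach is approached as far as the arm can. A call is refused whole if a number of a shift passes 41.7 or a number of a turn 0.125, either way. A call with a gripper value outside its range is refused whole. OPENING is the finger opening in mm, from 0 to 88.1, set as the call begins (- or left out, the last holds). The fingers move at their own pace and stop on an object; FORCE is the grip in N (left out, the last holds). Time passes only in rows, so rows that do not move let the fingers close. It gives the time, the measured TCP pose, the force and the opening at its end, in the units of the state.
- r.get_state(): the state, without advancing time (a new reading comes with each control period).
- r.snapshot(name): name is "side" or "top"; returns a dict with "img" (420x560x3 uint8, red, green, blue), "range_z" (420x560 float32, m along the optical axis (not along the pixel's ray), 0 where there is no reading), "mtx" (3x3 intrinsics, pixels), "k1" (the pictures are not rectified: a ray, as slopes to the right and down, at radius r is drawn at 1 + k1 r^2 times it, then the intrinsics apply), "camera_from_world" (4x4, takes a point from world to camera coordinates). Camera axes: x right, y down, z forward; pixel columns grow to the right and rows downward; lengths in m; the calibration is good to about 2 mm. A picture is of the moment at which its call begins.
- r.finish_job(): hands the job in, once; it reports no verdict.
The state is a dict: "clock": time; "q": joint angles; "qd": joint speeds; "joint_torque": joint torques, N m; "tool_pos": TCP position; "eef_rot": TCP orientation; "contact_force": force on the tool from outside, world axes, zero at the start; "moment": the same for the moment, N m; "opening": opening from 0.0 (shut) to 1.0 (fully open).
Only numpy, scipy, OpenCV 4.12 (cv2) and the standard library are available. Lean on these libraries where they do the work, as an engineer would, in place of code of your own. Each camera call takes 0.05 s, during which the arm holds its last target.

## Working session

There is one attempt and no reset: what is moved stays moved. The work goes in short steps, Python scripts to look and compute and a shell command to move; the robot and the scene stay as the last step left them, time stands still between calls to the robot, and variables do not carry over. Pictures are saved under pics/ and viewed, and the job is handed in when it is done.

```bash
ls; mkdir -p pics; cat > h.py <<'E'
import numpy as np,cv2
from plant import r
def snap(n):
    s=r.snapshot(n); return s
def world(s,u,v,z=None,d=None):
    K=np.array(s["mtx"]);x=(u-K[0,2])/K[0,0];y=(v-K[1,2])/K[1,1]
    x0,y0=x,y
    for _ in range(20):
        f=1+s["k1"]*(x*x+y*y); x,y=x0/f,y0/f
    T=np.linalg.inv(np.array(s["camera_from_world"]))
    ray=T[:3,:3]@np.array([x,y,1.]);o=T[:3,3]
    if d is None: d=(z-o[2])/ray[2]
    return o+d*ray
E
python3 - <<'E'
from h import *
for n in("top","side"):
    s=snap(n);cv2.imwrite(f"pics/{n}0.png",s["img"][:,:,::-1]); print(n,s["k1"],np.round(np.linalg.inv(s["camera_from_world"]),3).tolist())
print(r.get_state())
E
```

```text
pics
top -0.0037956581851209905 [[0.009, -0.985, 0.17, 0.374], [-1.0, -0.012, -0.017, -0.108], [0.019, -0.169, -0.985, 0.921], [0.0, 0.0, 0.0, 1.0]]
side -0.05582603780186244 [[-0.982, -0.078, 0.17, 0.386], [-0.186, 0.507, -0.842, 0.577], [-0.02, -0.859, -0.512, 0.509], [0.0, 0.0, 0.0, 1.0]]
{'clock': 0.1, 'q': array([-1.30120152,  0.68985432, -0.19453793,  1.566207  ,  0.15730557,
        0.90252745, -0.21512773]), 'qd': array([ 0.00131458, -0.00179002, -0.00225433, -0.00241559,  0.00064291,
        0.00157587, -0.00056564]), 'joint_torque': array([-3.47206260e-03, -5.28505433e+01, -1.27197258e+00, -1.53837758e+01,
       -5.26027149e-02,  1.90334576e-03,  3.92889501e-05]), 'tool_pos': array([0.14591562, 0.60715668, 0.23802808]), 'eef_rot': array([ 0.55571033,  0.43731548, -0.4381522 , -0.5549449 ]), 'contact_force': array([-0.97936808, -0.08926364,  0.07793411]), 'moment': array([-0.0057148 ,  0.02172593, -0.04293205]), 'opening': 0.9999268413857239}
```

View pics/top0.png

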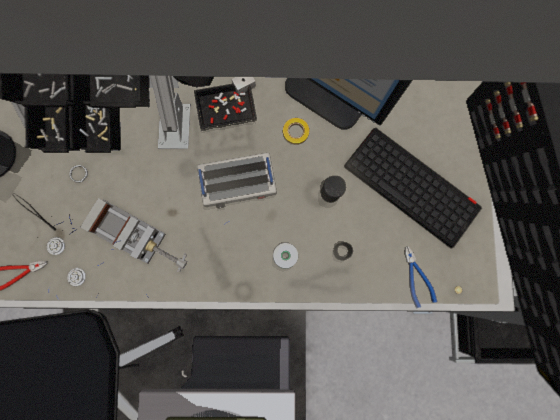

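View pics/side0.png

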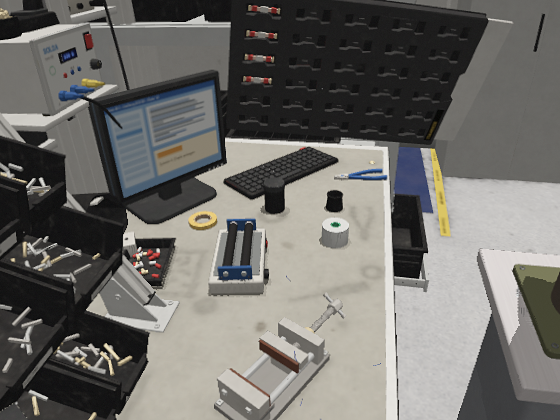

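The top view shows the jar at about (333,188), the roller at (237,180), the loupe at (344,250) and the reel at (286,256). The side view shows the jar at (273,195) and the roller at (238,255). Next I'll measure them.

```bash
python3 - <<'E'
from h import *
s=snap("top");im=s["img"];cv2.imwrite("pics/topz.png",cv2.resize(im[130:290,180:380,::-1],(800,640))[:600])
Z=s["range_z"]
print(world(s,286,256,0.04),world(s,344,250,0.039))
# point cloud of all pixels
H,W=Z.shape
P=np.zeros((H,W,3))
for v in range(130,290):
  for u in range(180,400):
    P[v,u]=world(s,u,v,d=Z[v,u])
np.save("P.npy",P)
def blob(m,name):
    m=m.astype(np.uint8); n,l,st,c=cv2.connectedComponentsWithStats(m)
    for i in range(1,n):
        if st[i,4]>25:
            q=P[l==i]; print(name,st[i],c[i].round(1),np.median(q,0).round(4),q.min(0).round(4),q.max(0).round(4))
h=P[:,:,2]
hsv=cv2.cvtColor(im,cv2.COLOR_RGB2HSV)
ok=np.zeros((H,W),bool);ok[130:290,180:345]=1
ok[:,345:]=0; ok[230:270,300:365]=1; ok[165:215,310:350]=1
blob((h>0.06)&ok,"h>60");blob((h>0.03)&ok,"h>30")
# roller blue & rollers orientation
blue=(hsv[...,0]>100)&(hsv[...,0]<125)&(hsv[...,1]>120)&ok
blob(blue,"blue")
m=((h>0.024)&(np.arange(W)[None]<300)&(np.arange(H)[:,None]<220)&ok).astype(np.uint8)
c=max(cv2.findContours(m,0,1)[0],key=cv2.contourArea)
q=np.array([world(s,p[0][0],p[0][1],0.032)[:2] for p in c],np.float32)
print(cv2.minAreaRect(q*1000))
E
```

```text
[ 0.42601055 -0.1377807   0.04      ] [ 0.43968574 -0.25861686  0.039     ]
h>60 [323 176  23  22 412] [334.3 186.4] [ 0.5673 -0.2349  0.0702] [ 0.3742 -0.2584  0.06  ] [ 0.5907 -0.1082  0.921 ]
h>30 [ 197  153   81   53 2994] [236.  178.6] [ 0.5878 -0.0305  0.0352] [ 0.3742 -0.1158  0.03  ] [0.6496 0.0549 0.921 ]
h>30 [322 176  24  24 459] [333.7 187.4] [ 0.5662 -0.2346  0.0699] [ 0.3742 -0.2584  0.0308] [ 0.5907 -0.1082  0.921 ]
h>30 [273 243  25  25 460] [285.2 255.1] [ 0.4279 -0.1357  0.0404] [ 0.3742 -0.1607  0.0309] [ 0.453  -0.1082  0.921 ]
h>30 [336 242  17  17  88] [344.7 249.8] [ 0.4407 -0.2626  0.0385] [ 0.4229 -0.2759  0.0307] [ 0.4565 -0.2416  0.0432]
h>30 [180 253   7  16  75] [182.9 261.1] [0.4135 0.0739 0.0405] [0.3995 0.066  0.0305] [0.4299 0.0815 0.053 ]
((587.4017944335938, -31.867385864257812), (101.09984588623047, 162.17430114746094), 11.5173978805542)
```

```bash
python3 - <<'E'
from h import *
R=__import__('scipy.spatial.transform',fromlist=['Rotation']).Rotation
print(R.from_quat(r.get_state()["eef_rot"]).as_matrix().round(3))
E
```

```text
[[ 0.234 -0.    -0.972]
 [ 0.972 -0.001  0.234]
 [-0.001 -1.    -0.   ]]
```

View pics/topz.png

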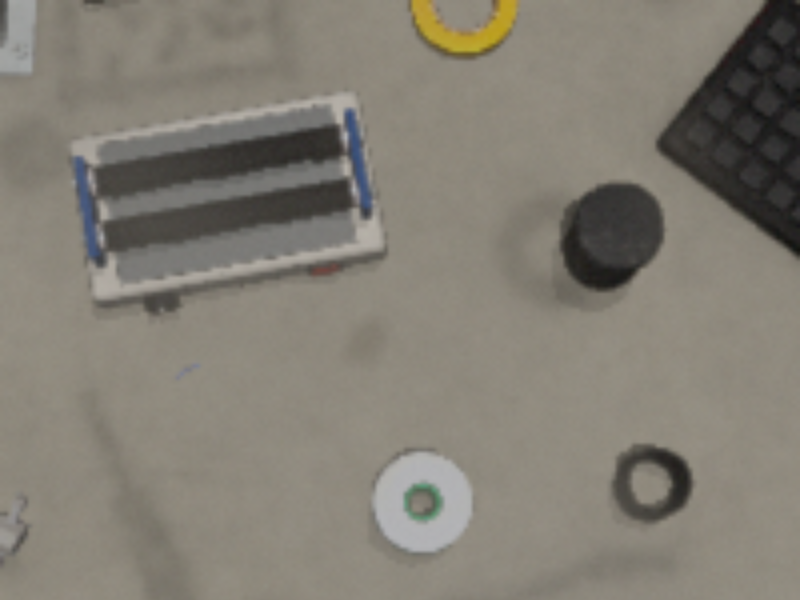

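```bash
python3 - <<'E'
from h import *
s=snap("top");im=s["img"];Z=s["range_z"]
zp=lambda a,b,z:world(s,180+(a+.5)/4-.5,130+(b+.5)/4-.5,z)
for z,pts in((.054,[(95,182),(342,140),(105,235),(352,193)]),(.058,[(82,160),(98,264),(350,110),(367,214)])):
    q=[zp(a,b,z) for a,b in pts];print([x.round(4).tolist() for x in q],np.mean(q,0).round(4))
    
# rollers by dark mask near roller
g=im.max(2)
m=((g<62)).astype(np.uint8);m[:150]=0;m[215:]=0;m[:,:200]=0;m[:,352:]=0
n,l,st,c=cv2.connectedComponentsWithStats(m)
for i in range(1,n):
    if st[i,4]>60:
        ct=cv2.findContours((l==i).astype(np.uint8),0,1)[0][0]; 
        print(st[i],c[i].round(2),cv2.minAreaRect(ct),world(s,*c[i],.052).round(4))
# lid by depth
lid=(abs(Z-np.median(Z[180:186,328:338]))<.012);lid[:170]=0;lid[212:]=0;lid[:,:315]=0;lid[:,352:]=0
v,u=np.nonzero(lid);P=np.array([world(s,a,b,d=Z[b,a]) for a,b in zip(u,v)])
k=(P[:,2]>.064)&(P[:,2]<.076);(cc,rad)=cv2.minEnclosingCircle(P[k][:,:2].astype(np.float32)*1000)
print("lid",k.sum(),cc,rad,P[k].mean(0))
# side view jar
s2=snap("side");im2=s2["img"];Z2=s2["range_z"]
cv2.imwrite("pics/sidez.png",cv2.resize(im2[160:310,180:380,::-1],(800,600)))
print("grid max heights mm rows x from .8 down, cols y from .5 to -.5")
H,W=Z.shape
A={}
for b in range(0,H,2):
  for a in range(0,W,2):
    if Z[b,a]>0:
      p=world(s,a,b,d=Z[b,a]);kk=(int(np.floor(p[0]*10)),int(np.floor(p[1]*10)));A[kk]=max(A.get(kk,-9),p[2])
for i in range(10,1,-1):print(i/10,[int(1000*A.get((i,j),-.009)) for j in range(5,-7,-1)])
E
```

```text
[[0.5924, 0.0371, 0.054], [0.6169, -0.092, 0.054], [0.564, 0.0308, 0.054], [0.5882, -0.0977, 0.054]] [ 0.5904 -0.0305  0.054 ]
[[0.6031, 0.0437, 0.058], [0.5477, 0.0332, 0.058], [0.6322, -0.0961, 0.058], [0.5761, -0.1057, 0.058]] [ 0.5898 -0.0312  0.058 ]
[345 156   7  16  62] [348.82 164.44] ((348.0, 163.5), (15.0, 6.0), 90.0) [ 0.6204 -0.2698  0.052 ]
[227 162  38  12 238] [247.51 167.4 ] ((245.67340087890625, 167.62718200683594), (7.37477445602417, 37.02593231201172), 81.25383758544922) [ 0.6109 -0.0549  0.052 ]
[249 175  19  10  90] [258.99 179.01] ((258.0880126953125, 179.48399353027344), (6.350433826446533, 17.351890563964844), 79.69515228271484) [ 0.586  -0.0795  0.052 ]
[321 176  24  26 370] [331.29 188.38] ((331.7000427246094, 188.60000610351562), (20.57182502746582, 26.385602951049805), 26.56505012512207) [ 0.5678 -0.2318  0.052 ]
lid 397 (568.904541015625, -235.995361328125) 23.594200134277344 [ 0.56848686 -0.23573532  0.06988192]
grid max heights mm rows x from .8 down, cols y from .5 to -.5
1.0 [-9, -9, -9, -9, -9, -9, -9, -9, -9, -9, -9, -9]
0.9 [-9, -9, -9, -9, -9, -9, -9, -9, -9, -9, -9, -9]
0.8 [-9, -9, -9, -9, 6, 24, 33, 78, 16, -9, 7, 6]
0.7 [5, 101, 200, 203, 202, 133, 31, 89, 221, 265, 271, 176]
0.6 [-9, 52, 187, 191, 192, 58, 60, 59, 20, 22, 432, 257]
0.5 [-9, 14, 10, 58, 35, 60, 57, 61, 74, 22, 427, 309]
0.4 [-9, 12, 13, 61, 61, 51, 857, 859, 41, 12, 395, 351]
0.3 [-9, 13, 13, 12, 6, 37, 8, 7, 5, 8, 15, 289]
0.2 [-255, -255, -257, -778, -777, -778, -778, -778, -780, -789, -786, 211]
```

View pics/sidez.png

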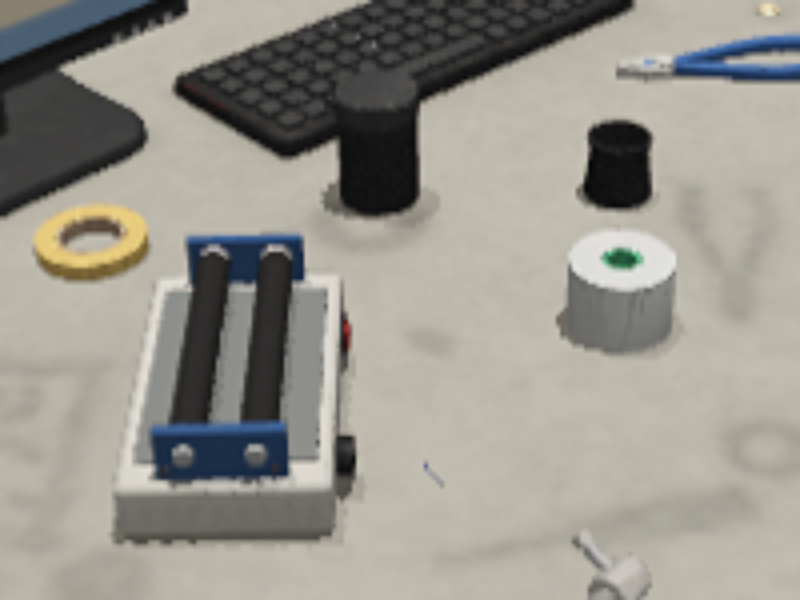

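Everything measured agrees with the known sizes: the lid is at z 70 mm with r 23.6, and the brackets are 139 mm apart. The jar is at (0.569,-0.236). The roller centre is (0.590,-0.031), turned about 11°. I'll start the transit.

```bash
cat > d.py <<'E'
import sys
from h import *
from scipy.spatial.transform import Rotation as R
a=np.radians(11.2); xr=np.array([np.cos(a),np.sin(a),0]);yr=np.array([-np.sin(a),np.cos(a),0]);zz=np.array([0,0,1.])
def ori(lean): # lean about xr, rad; 0=down
    M=np.column_stack([xr,-zz,yr]); return R.from_rotvec(xr*lean)*R.from_matrix(M)
def delta(p,Rt):
    s=r.get_state();Rc=R.from_quat(s["eef_rot"]);
    print("t",round(s["clock"],2),"pos",s["tool_pos"].round(4),"shift mm (cur axes)",(Rc.inv().apply(np.array(p)-s["tool_pos"])*1000).round(1),"turn",(Rc.inv()*Rt).as_rotvec().round(3),"F",s["contact_force"].round(1),"op",round(s["opening"]*88.1,1))
    print("q",s["q"].round(2), "shift target axes",(Rt.inv().apply(np.array(p)-s["tool_pos"])*1000).round(1))
JAR=np.array([.569,-.236,0]);SEAT=np.array([.590,-.031,.072])
def pick(ret): 
    Rt=ori(-np.pi/4); return JAR+zz*.030+Rt.apply([0,.012-ret,0]),Rt
E
python3 -m inch '[[0,0,-30,0,0.05,0],[0,0,-38,0,0.05,0],[0,0,-38,0,0.05,0],[0,0,-38,0,0.05,0],[0,0,-38,0,0.05,0],[0,0,-38,0,0.05,0],[0,0,-38,0,0.05,0],[0,0,-38,0,0.05,0],[0,0,-38,0,0.05,0],[0,0,-38,0,0.05,0],[0,0,-38,0,0.05,0],[0,0,-38,0,0.05,0]]' 88
python3 -c "
from d import *
delta(*pick(.188))"
```

```text
clock: 1.25
tool_pos: [0.5315, 0.3888, 0.2386]
eef_rot: [-0.66, -0.253, 0.253, 0.66]
contact_force: [0.7, 1.3, 0.4]
opening: 1.0
t 1.25 pos [0.5315 0.3888 0.2386] shift mm (cur axes) [-326.3   84.  -382.7] turn [-0.766  0.509  0.211] F [0.7 1.3 0.4] op 88.1
q [-0.67  0.73 -0.07  1.46  0.05  0.95 -0.02] shift target axes [ -84.5  410.  -291.1]
```

```bash
python3 -m inch '[[-24,3,-29,0,0.05,0],[-23,4,-31,0,0.05,0],[-21,5,-32,0,0.05,0],[-19,5,-33,0,0.05,0],[-17,5,-34,0,0.05,0],[-15,5,-35,0,0.05,0],[-13,5,-36,0,0.05,0],[-11,5,-36,0,0.05,0],[-10,5,-37,0,0.05,0],[-8,5,-37,0,0.05,0],[-7,5,-37,0,0.03,0],[-7,5,-30,0,0,0]]'
python3 -c "
from d import *
delta(*pick(.188))"
```

```text
clock: 2.25
tool_pos: [0.5572, -0.0616, 0.1815]
eef_rot: [0.704, 0.071, -0.071, -0.703]
contact_force: [-0.3, -0.5, 0.5]
opening: 0.994
t 2.25 pos [ 0.5572 -0.0616  0.1815] shift mm (cur axes) [-22.6  27.1 -48.7] turn [-0.784  0.006  0.003] F [-0.3 -0.5  0.5] op 87.6
q [ 0.02  0.68  0.01  1.83 -0.01  0.63  0.24] shift target axes [-22.3  53.7 -15.4]
```

```bash
python3 -m inch '[[-3,2,-4,-0.112,0,0],[-3,2,-4,-0.112,0,0],[-3,2,-4,-0.112,0,0],[-3,2,-4,-0.112,0,0],[-3,2,-4,-0.112,0,0],[-3,2,-4,-0.112,0,0],[-3,2,-4,-0.112,0,0],[0,0,0,0,0,0],[0,0,0,0,0,0]]' 88
python3 -c "
from d import *
delta(*pick(.188)); delta(*pick(0))"
```

```text
clock: 3.0
tool_pos: [0.5425, -0.0906, 0.1762]
eef_rot: [0.919, 0.096, -0.042, -0.381]
contact_force: [0.4, 0.1, 1.6]
opening: 0.996
t 3.0 pos [ 0.5425 -0.0906  0.1762] shift mm (cur axes) [-2.4 31.9 -1.2] turn [-0.001  0.013  0.007] F [0.4 0.1 1.6] op 87.7
q [-0.8   1.    0.82  2.05  0.36  0.35 -0.39] shift target axes [-2.2 31.9 -1.1]
t 3.0 pos [ 0.5425 -0.0906  0.1762] shift mm (cur axes) [ -3.7 219.9  -1.4] turn [-0.001  0.013  0.007] F [0.4 0.1 1.6] op 87.7
q [-0.8   1.    0.82  2.05  0.36  0.35 -0.39] shift target axes [ -2.2 219.9  -1.1]
```

```bash
python3 -m inch '[[-0.6,25,-0.2,0,0.006,0.003],[-0.6,30,-0.2,0,0.006,0.003],[-0.6,30,-0.2,0,0,0],[-0.6,25,-0.2,0,0,0],[0,20,-0.2,0,0,0],[0,15,0,0,0,0],[0,0,0,0,0,0],[0,0,0,0,0,0]]' 
python3 - <<'E'
from d import *
delta(*pick(0))
for n in("top","side"):
    im=snap(n)["img"]
    y,x=(100,220) if n=="top" else (110,180)
    cv2.imwrite(f"pics/{n}1.png",cv2.resize(im[y:y+150,x:x+200,::-1],(800,600)))
E
```

```text
clock: 3.67
tool_pos: [0.5608, -0.1957, 0.0773]
eef_rot: [0.919, 0.088, -0.032, -0.383]
contact_force: [-0.3, 0.1, 0.9]
opening: 0.995
t 3.67 pos [ 0.5608 -0.1957  0.0773] shift mm (cur axes) [ 0.2 74.5  4.1] turn [-0.004 -0.011 -0.   ] F [-0.3  0.1  0.9] op 87.7
q [-0.59  1.22  0.83  2.05  0.39  0.05 -0.43] shift target axes [ 0.2 74.5  4.3]
```

View pics/top1.png

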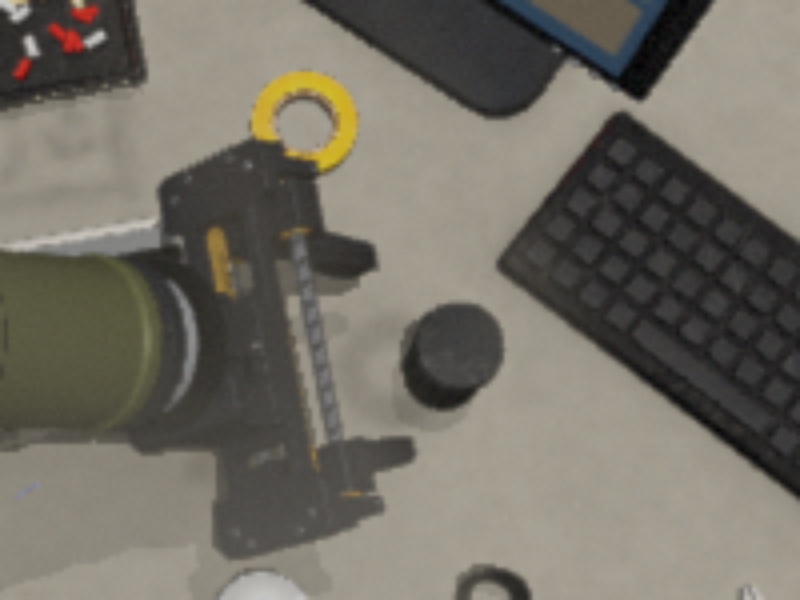

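View pics/side1.png

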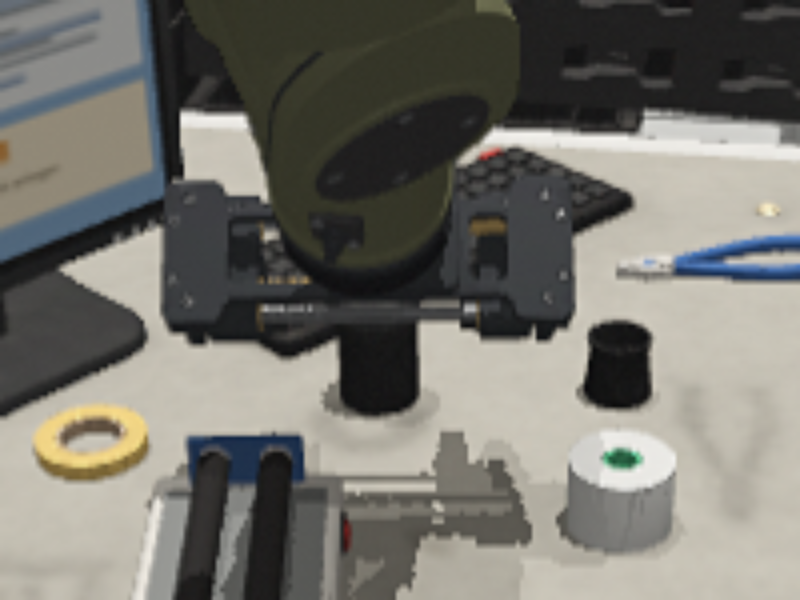

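The top view shows the jar at (452,350) between the finger tips (375,260) and (412,450), so it is centred across the jaws. Joint 6 is near its limit, so I'll make the lean about 40° instead of 45°.

```bash
cat >> d.py <<'E'
def pick2(ret,deg=40,h=.030):
    Rt=ori(-np.radians(deg)); return JAR+zz*h+Rt.apply([0,.012-ret,0]),Rt
E
python3 -m inch '[[0,5,1,0.04,0,0],[0,10,2,0.045,0,0],[0,10,2,0,0,0],[0,0,0,0,0,0]]' 
python3 -c "
from d import *
delta(*pick2(0))"
```

```text
clock: 4.1
tool_pos: [0.5624, -0.202, 0.064]
eef_rot: [0.906, 0.088, -0.038, -0.413]
contact_force: [0.5, 0.2, -0.1]
opening: 0.997
t 4.1 pos [ 0.5624 -0.202   0.064 ] shift mm (cur axes) [-0.2 60.4 -3.6] turn [ 0.018 -0.006  0.001] F [ 0.5  0.2 -0.1] op 87.8
q [-0.51  1.18  0.75  2.03  0.83  0.05 -0.82] shift target axes [-0.1 60.3 -4.7]
```

```bash
python3 -m inch '[[0,8,-1,0.02,0,0],[0,8,-1,0.02,0,0],[0,8,-1,0.02,0,0],[0,8,-1,0,0,0],[0,0,0,0,0,0]]' 
python3 -c "
from d import *
delta(*pick2(0))"
```

```text
clock: 4.52
tool_pos: [0.5664, -0.2242, 0.0425]
eef_rot: [0.893, 0.087, -0.041, -0.439]
contact_force: [0.9, 0.0, -0.4]
opening: 0.998
t 4.52 pos [ 0.5664 -0.2242  0.0425] shift mm (cur axes) [ 0.3 29.3 -2.4] turn [-0.041 -0.005  0.   ] F [ 0.9  0.  -0.4] op 87.9
q [-0.41  1.17  0.67  2.01  1.48  0.04 -1.41] shift target axes [ 0.3 29.3 -1.2]
```

```bash
python3 -m inch '[[0,8,-1,0.01,0,0],[0,8,-1,0.01,0,0],[0,7,-0.5,0,0,0],[0,5,0,0,0,0],[0,0,0,0,0,0]]' 
python3 - <<'E'
from d import *
delta(*pick2(0,37))
for n in("top","side"):
    im=snap(n)["img"]
    y,x=(100,220) if n=="top" else (110,180)
    cv2.imwrite(f"pics/{n}2.png",cv2.resize(im[y:y+150,x:x+200,::-1],(800,600)))
E
```

```text
clock: 4.93
tool_pos: [0.5695, -0.2422, 0.021]
eef_rot: [0.889, 0.085, -0.042, -0.448]
contact_force: [-0.0, -0.4, 0.4]
opening: 0.998
t 4.93 pos [ 0.5695 -0.2422  0.021 ] shift mm (cur axes) [ 0.7  1.1 -0.5] turn [-0.009 -0.005 -0.001] F [-0.  -0.4  0.4] op 88.0
q [-0.3   1.16  0.55  1.98  1.7   0.14 -1.58] shift target axes [ 0.7  1.1 -0.5]
```

View pics/top2.png

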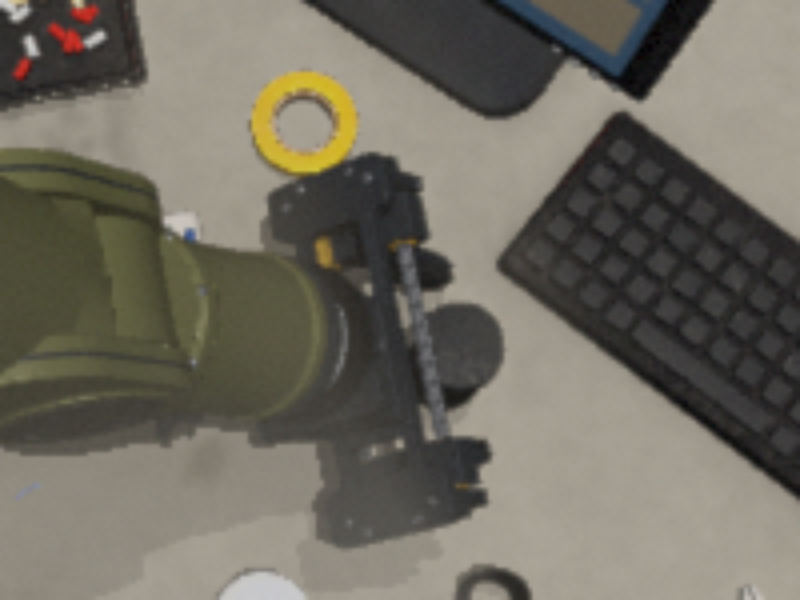

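View pics/side2.png

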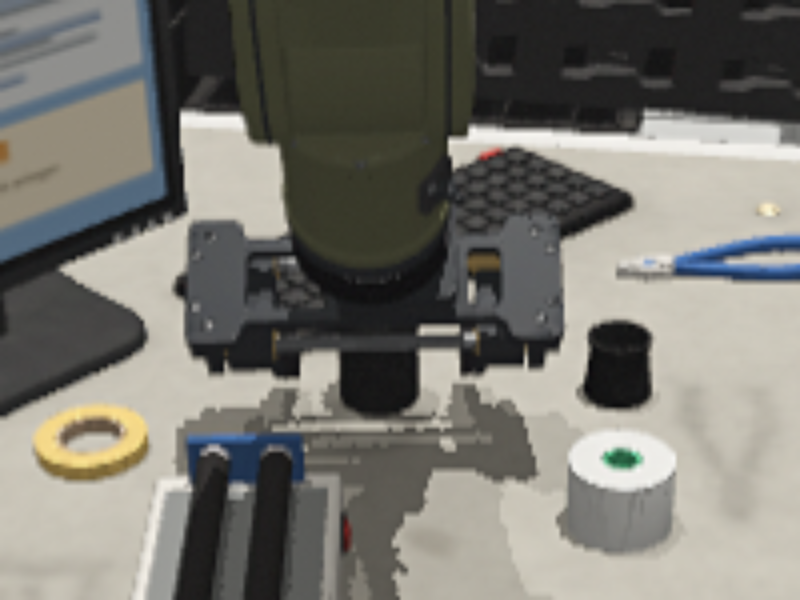

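The jar is in the same place and sits between the fingers (lid at (465,345) in the top view). Now I'll close the gripper.

```bash
python3 -m inch '[[0,1,0,0,0,0],[0,0,0,0,0,0],[0,0,0,0,0,0],[0,0,0,0,0,0],[0,0,0,0,0,0],[0,0,0,0,0,0],[0,0,0,0,0,0],[0,0,0,0,0,0],[0,0,0,0,0,0]]' 30 30
python3 -c "
from d import *
delta(*pick2(0,37))"
```

```text
clock: 5.78
tool_pos: [0.5698, -0.2429, 0.0202]
eef_rot: [0.889, 0.086, -0.042, -0.448]
contact_force: [0.4, -0.7, 0.9]
opening: 0.491
t 5.78 pos [ 0.5698 -0.2429  0.0202] shift mm (cur axes) [ 0.6  0.  -0.4] turn [-0.008 -0.005 -0.   ] F [ 0.4 -0.7  0.9] op 43.3
q [-0.3   1.16  0.55  1.98  1.71  0.14 -1.59] shift target axes [ 0.6  0.  -0.4]
```

```bash
python3 -m inch '[[0,-8,-6,0,0,0],[0,-16,-12,0,0,0],[0,-20,-15,0,0,0],[0,-24,-18,0,0,0],[0,-24,-18,0,0,0],[0,-16,-12,0,0,0],[0,0,0,0,0,0]]'
python3 - <<'E'
from d import *
delta(*pick2(0,37))
for n in("side",):
    im=snap(n)["img"]
    y,x=(90,180)
    cv2.imwrite(f"pics/{n}3.png",cv2.resize(im[y:y+150,x:x+200,::-1],(800,600)))
E
```

```text
clock: 6.37
tool_pos: [0.5702, -0.2459, 0.1404]
eef_rot: [0.89, 0.085, -0.039, -0.447]
contact_force: [0.3, -0.2, -1.5]
opening: 0.492
t 6.37 pos [ 0.5702 -0.2459  0.1404] shift mm (cur axes) [-0.1 94.5 74. ] turn [-0.005 -0.011  0.   ] F [ 0.3 -0.2 -1.5] op 43.3
q [-0.2   0.87  0.37  1.98  1.12  0.38 -0.86] shift target axes [ 0.7 94.2 74.4]
```

View pics/side3.png

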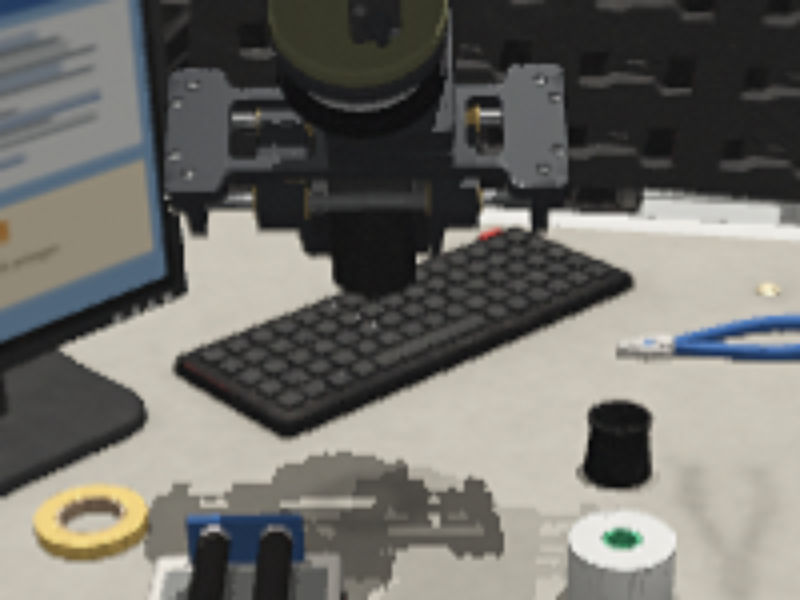

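```bash
cat >> d.py <<'E'
Rp=R.from_quat([0.889,0.086,-0.042,-0.448]); OFF=Rp.inv().apply(np.array([.569,-.236,.035])-np.array([.5698,-.2429,.0202])); OFF[0]=0
Rpl=R.from_rotvec(xr*np.pi/2)*ori(-np.radians(36.6))
def place(up): return SEAT+zz*up-Rpl.apply(OFF),Rpl
E
python3 -c "
from d import *
print(OFF, np.degrees(np.arccos(-Rp.as_matrix()[2,1])), place(.05)[0],Rpl.as_matrix().round(2))
delta(*place(.08))"
```

```text
[ 0.         -0.01601452 -0.00324139] 36.522873716285126 [ 0.5871274  -0.01649232  0.11505399] [[ 0.98 -0.16 -0.12]
 [ 0.19  0.79  0.58]
 [-0.   -0.6   0.8 ]]
t 6.42 pos [ 0.5699 -0.2448  0.1379] shift mm (cur axes) [  59.6 -137.3  173.4] turn [ 1.571 -0.007  0.007] F [ 0.6  0.2 -3. ] op 43.4
q [-0.2   0.88  0.37  1.98  1.13  0.38 -0.86] shift target axes [ 61.3 172.9 137.2]
```

```bash
python3 -m inch '[[4,-10,12,0.112,0,0],[4,-8,14,0.112,0,0],[4,-7,15,0.112,0,0],[4,-5,15,0.112,0,0],[4,-3,16,0.112,0,0],[4,-1,16,0.112,0,0],[4,0,16,0.112,0,0],[4,0,16,0.112,0,0],[0,0,0,0,0,0]]'
python3 -c "
from d import *
delta(*place(.08))"
```

```text
clock: 7.17
tool_pos: [0.5757, -0.1164, 0.1353]
eef_rot: [-0.609, -0.054, 0.073, 0.788]
contact_force: [0.1, -1.5, -2.4]
opening: 0.49
t 7.17 pos [ 0.5757 -0.1164  0.1353] shift mm (cur axes) [29.3 14.7 95.6] turn [ 0.677 -0.013  0.005] F [ 0.1 -1.5 -2.4] op 43.2
q [ 0.57  0.89 -0.59  1.65  0.29  0.81  0.11] shift target axes [30.6 71.1 64.9]
```

```bash
python3 -m inch '[[5,2,15,0.112,0,0],[5,3,15,0.112,0,0],[5,5,14,0.112,0,0],[5,7,13,0.112,0,0],[5,8,12,0.112,0,0],[5,9,11,0.112,0,0],[0,0,0,0,0,0],[0,0,0,0,0,0]]'
python3 - <<'E'
from d import *
delta(*place(.05))
for n in("top","side"):
    im=snap(n)["img"]
    y,x=(100,150) if n=="top" else (150,140)
    cv2.imwrite(f"pics/{n}4.png",cv2.resize(im[y:y+150,x:x+200,::-1],(800,600)))
E
```

```text
clock: 7.83
tool_pos: [0.5878, -0.0211, 0.1457]
eef_rot: [-0.319, -0.027, 0.091, 0.943]
contact_force: [-0.5, 1.7, -1.4]
opening: 0.494
t 7.83 pos [ 0.5878 -0.0211  0.1457] shift mm (cur axes) [  0.4  22.4 -21.5] turn [ 0.013 -0.008  0.001] F [-0.5  1.7 -1.4] op 43.5
q [ 0.75  1.21 -0.9   1.43 -0.02  1.1   0.35] shift target axes [  0.2  22.1 -21.8]
```

View pics/top4.png

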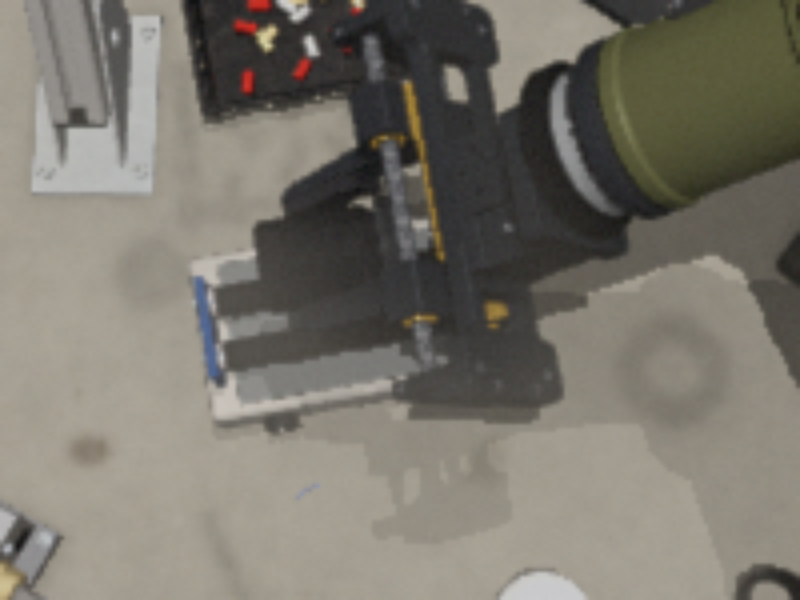

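View pics/side4.png

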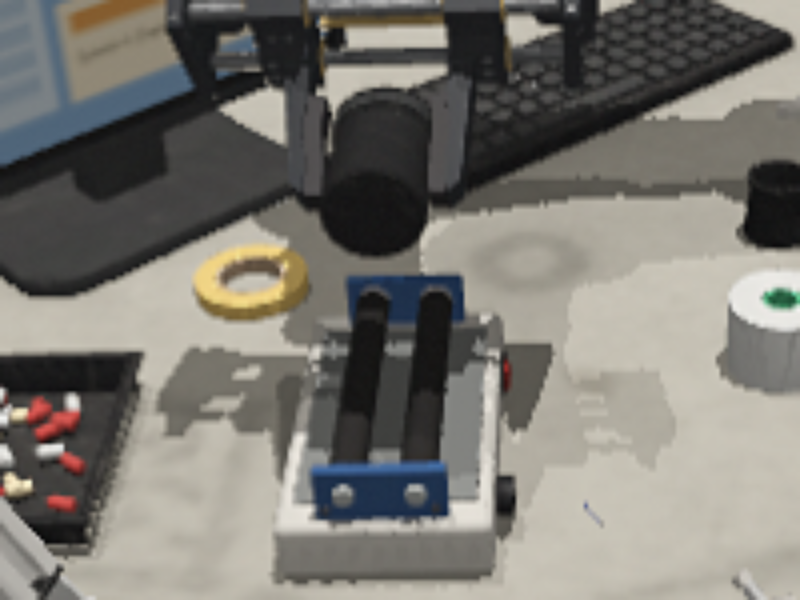

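The side view shows the jar held level at about (378,170), in line with the groove between the rollers (370 to 435). Now I'll lower it to about 10 mm above the seat.

```bash
python3 -m inch '[[0,5,-5,0.006,-0.004,0],[0,9,-10,0.006,-0.004,0],[0,9,-11,0,0,0],[0,9,-11,0,0,0],[0,9,-10,0,0,0],[0,5,-6,0,0,0],[0,0,0,0,0,0],[0,0,0,0,0,0]]'
python3 - <<'E'
from d import *
delta(*place(.0))
for n in("top","side"):
    im=snap(n)["img"]
    y,x=(100,150) if n=="top" else (170,160)
    cv2.imwrite(f"pics/{n}5.png",cv2.resize(im[y:y+150,x:x+200,::-1],(800,600)))
E
```

```text
clock: 8.6
tool_pos: [0.5885, -0.0158, 0.0792]
eef_rot: [-0.311, -0.033, 0.091, 0.945]
contact_force: [0.5, 0.5, -1.5]
opening: 0.495
t 8.6 pos [ 0.5885 -0.0158  0.0792] shift mm (cur axes) [ -1.5   8.  -11.7] turn [-0.003  0.004  0.004] F [ 0.5  0.5 -1.5] op 43.6
q [ 0.74  1.31 -0.88  1.42  0.01  1.04  0.4 ] shift target axes [ -1.4   8.1 -11.7]
```

View pics/top5.png

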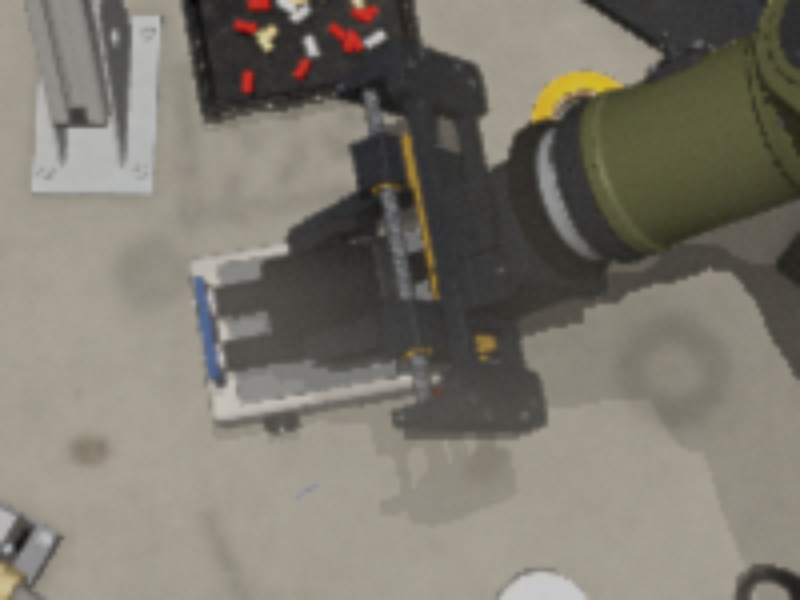

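View pics/side5.png

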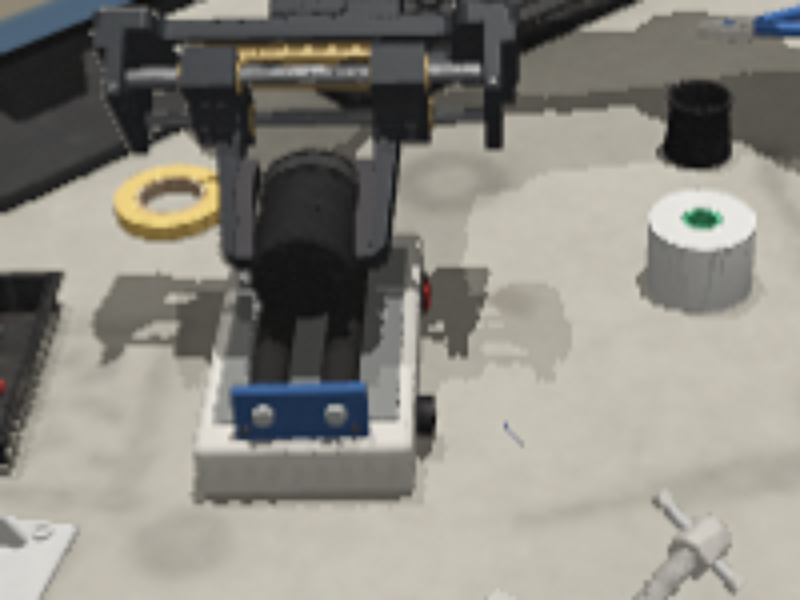

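```bash
python3 - <<'E'
from d import *
s=snap("side")
st=r.get_state();Rc=R.from_quat(st["eef_rot"]);mid=st["tool_pos"]+Rc.apply(OFF)
jax=Rc.apply(Rp.inv().apply([0,0,1]));print("pred mid",mid,"axis",jax,"pred bottom",mid-jax*.035, "seat bottom",SEAT+yr*.035)
Kp=lambda a,b:(160+(a+.5)/4-.5,170+(b+.5)/4-.5)
b=mid-jax*.035
for a,c in((304,270),(255,262),(354,270)):
    u,v=Kp(a,c);p=world(s,u,v,b[2]);print("ray at z",p.round(4), "depth pt",world(s,u,v,d=s["range_z"][round(v),round(u)]).round(4))
# project predicted bottom
T=np.array(s["camera_from_world"]);
def proj(p):
    c=T@np.append(p,1);x,y=c[0]/c[2],c[1]/c[2];f=1+s["k1"]*(x*x+y*y);K=s["mtx"];u=K[0][0]*x*f+K[0][2];v=K[1][1]*y*f+K[1][2];return ((u+.5-160)*4-.5,(v+.5-170)*4-.5)
print(proj(b)); 
for z in(.046,.058):print(proj(SEAT*[1,1,0]+yr*.069+zz*z),"bracket mid near")
print(proj(SEAT*[1,1,0]-yr*.069+zz*.058))
E
```

```text
pred mid [ 0.59203845 -0.03050278  0.08750527] axis [ 1.94970249e-01 -9.80809106e-01 -3.15556783e-04] pred bottom [0.5852145  0.00382554 0.08751631] seat bottom [0.5832018  0.00333343 0.072     ]
ray at z [0.5827 0.0023 0.0875] depth pt [0.582  0.0043 0.0889]
ray at z [0.6048 0.     0.0875] depth pt [0.6019 0.0075 0.093 ]
ray at z [ 0.562  -0.001   0.0875] depth pt [ 0.5631 -0.0046  0.0849]
(np.float64(297.1878591365835), np.float64(271.4568875257737))
(np.float64(302.95721375926075), np.float64(400.8626953029775)) bracket mid near
(np.float64(300.72368290326835), np.float64(378.0332740557167)) bracket mid near
(np.float64(325.092112919997), np.float64(196.11107394964915))
```

```bash
python3 -m inch '[[0,1.8,-2.4,-0.018,0,0],[0,1.8,-2.4,-0.018,0,0],[0,1.5,-2,0,0,0],[0,1,-1.2,0,0,0],[0,0,0,0,0,0],[0,0,0,0,0,0]]'
python3 -c "
from d import *
delta(*place(.0))"
python3 -m inch '[[0,0.6,-0.8,0,0,0],[0,0.6,-0.8,0,0,0],[0,0,0,0,0,0]]'
```

```text
clock: 9.25
tool_pos: [0.5887, -0.0162, 0.0694]
eef_rot: [-0.328, -0.035, 0.09, 0.94]
contact_force: [0.8, -0.5, -1.5]
opening: 0.494
t 9.25 pos [ 0.5887 -0.0162  0.0694] shift mm (cur axes) [-1.6  2.7 -3.4] turn [0.034 0.004 0.005] F [ 0.8 -0.5 -1.5] op 43.5
q [ 0.73  1.31 -0.86  1.43  0.03  1.    0.4 ] shift target axes [-1.6  2.6 -3.5]
clock: 9.5
tool_pos: [0.5889, -0.0161, 0.0678]
eef_rot: [-0.328, -0.035, 0.09, 0.94]
contact_force: [0.3, -0.8, -1.2]
opening: 0.491
```

```bash
python3 -m inch '[[0,0.6,-0.8,0,0,0],[0,0,0,0,0,0]]'; python3 -m inch '[[0,0.6,-0.8,0,0,0],[0,0,0,0,0,0]]'
```

```text
clock: 9.67
tool_pos: [0.5892, -0.0159, 0.0674]
eef_rot: [-0.328, -0.035, 0.09, 0.94]
contact_force: [0.5, -1.0, 1.5]
opening: 0.492
clock: 9.83
tool_pos: [0.5893, -0.0158, 0.0672]
eef_rot: [-0.327, -0.035, 0.09, 0.94]
contact_force: [-0.3, -1.1, 6.0]
opening: 0.49
```

```bash
python3 -m inch '[[0,0.6,-0.8,0,0,0],[0,0,0,0,0,0]]'
```

```text
clock: 10.0
tool_pos: [0.5893, -0.0157, 0.0672]
eef_rot: [-0.327, -0.035, 0.09, 0.94]
contact_force: [-1.3, -4.1, 10.1]
opening: 0.495
```

```bash
python3 - <<'E'
from d import *
for n in("top","side"):
    s=snap(n);im=s["img"]
    y,x=(145,190) if n=="top" else (195,195)
    cv2.imwrite(f"pics/{n}6.png",cv2.resize(im[y:y+75,x:x+100,::-1],(800,600),interpolation=cv2.INTER_CUBIC))
E
```

```text
(no output)
```

View pics/top6.png

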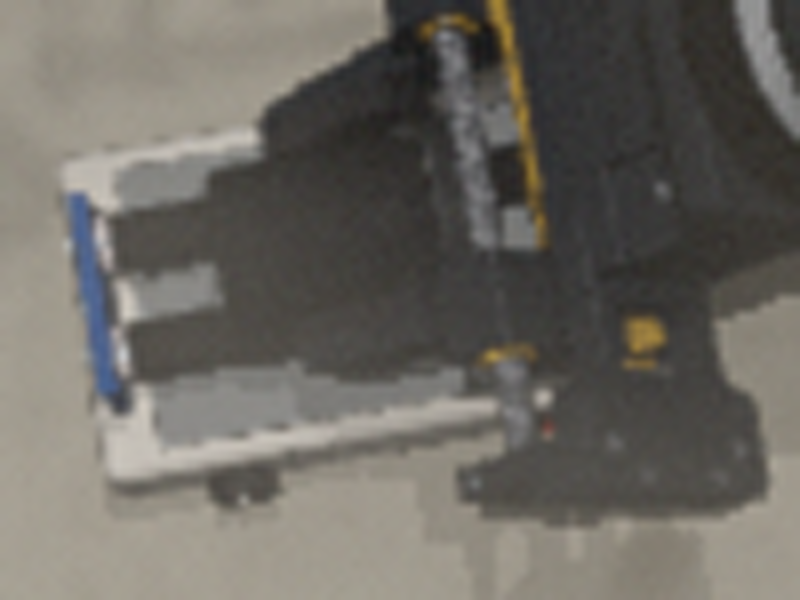

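View pics/side6.png

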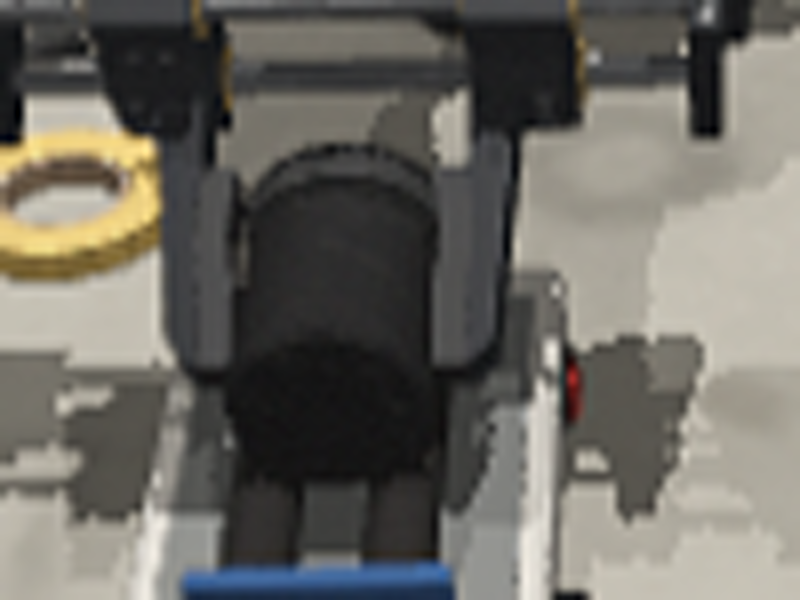

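In the side view the jar's base spans columns 228–440 (middle 334) and sits on both rollers, which are also centred at about 335. It is set down at about 10 N, so I can release.

```bash
python3 -m inch '[[0,-0.6,0.8,0,0,0],[0,-0.3,0.4,0,0,0],[0,0,0,0,0,0],[0,0,0,0,0,0],[0,0,0,0,0,0],[0,0,0,0,0,0],[0,0,0,0,0,0],[0,0,0,0,0,0]]' 72
python3 -m inch '[[0,-5,2,0,0,0],[0,-10,4,0,0,0],[0,-20,6,0,0,0],[0,-25,8,0,0,0],[0,-30,8,0,0,0],[0,-30,8,0,0,0],[0,-20,0,0,0,0],[0,0,0,0,0,0]]'
python3 - <<'E'
from d import *
delta(*place(.0))
for n in("top","side"):
    s=snap(n);im=s["img"]
    y,x=(115,170) if n=="top" else (160,160)
    cv2.imwrite(f"pics/{n}7.png",cv2.resize(im[y:y+150,x:x+200,::-1],(800,600),interpolation=cv2.INTER_CUBIC))
E
```

```text
clock: 10.77
tool_pos: [0.5887, -0.0162, 0.066]
eef_rot: [-0.328, -0.035, 0.09, 0.94]
contact_force: [-0.4, -0.1, -0.1]
opening: 0.817
clock: 11.43
tool_pos: [0.6079, -0.106, 0.1852]
eef_rot: [-0.331, -0.037, 0.086, 0.939]
contact_force: [0.7, -0.8, -0.7]
opening: 0.82
t 11.43 pos [ 0.6079 -0.106   0.1852] shift mm (cur axes) [ -5.2 146.8 -35.9] turn [0.039 0.005 0.014] F [ 0.7 -0.8 -0.7] op 72.2
q [ 0.8   1.19 -0.89  1.24 -0.01  1.31  0.38] shift target axes [ -3.  145.3 -41.7]
```

View pics/top7.png

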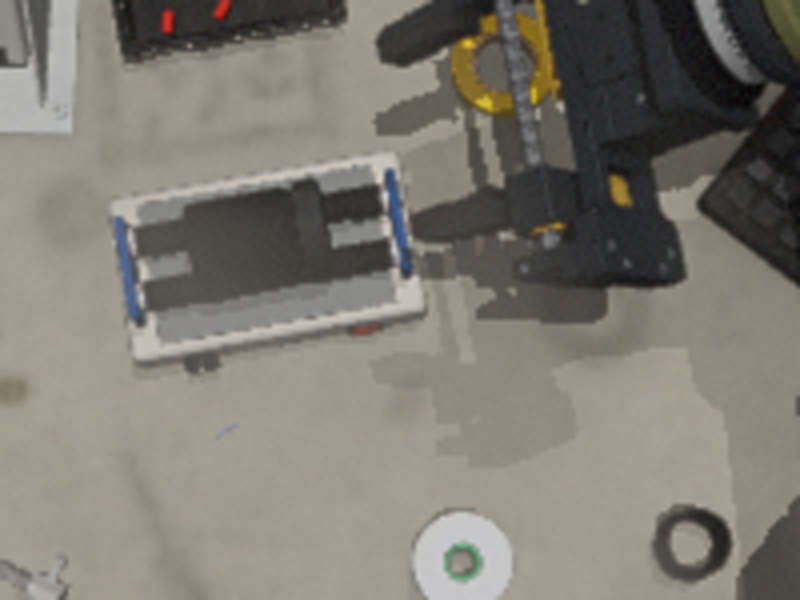

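View pics/side7.png

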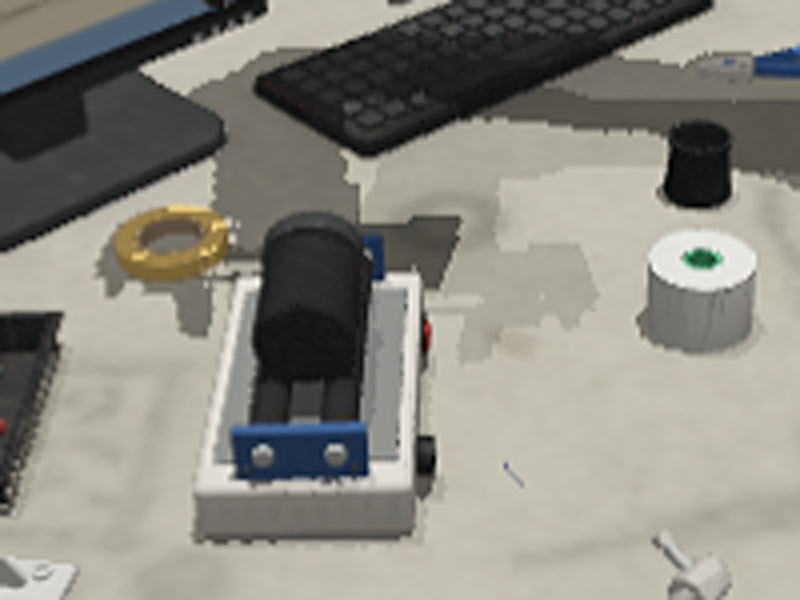

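```bash
python3 - <<'E'
from d import *
s=snap("top")
zp=lambda a,b,z:world(s,170+(a+.5)/4-.5,115+(b+.5)/4-.5,z)
L=zp(190,254,.08);Rr=zp(324,230,.08);m=(L+Rr)/2
print(L,Rr,"len",np.linalg.norm(L-Rr),"along",(m-SEAT)@yr,"across",(m-SEAT)@xr)
print("reel",zp(463,562,.04),"loupe",zp(692,545,.039))
E
```

```text
[0.57991316 0.00462567 0.08      ] [ 0.59339378 -0.06316024  0.08      ] len 0.06911336460558794 along 0.0023497263966344105 across -0.002946243227597712
reel [ 0.42780205 -0.13647478  0.04      ] loupe [ 0.43783856 -0.25571354  0.039     ]
```

```bash
python3 -c "
from d import *
print(r.finish_job())"
```

```text
the job is handed in; nothing more can be done
None
```

The paste jar is lying on its side in the groove between the two rollers, with its lid at the robot's-right end. I handed the job in at about 11.5 s of the 40 s allowed.

**What I did:** I gripped the jar with the hand leaning about 37°, lifted it and turned it 90° about the jaw axis. I lowered it until the rollers carried about 10 N, then opened the fingers and backed the hand away.

**Last checks:**
- **Position:** the top view put the jar about 2 mm from midway along the rollers and 3 mm across, on edges I picked by eye. The across figure disagrees with the side view just before release, which showed it centred to within about 1 mm.
- **Length:** the jar measured 69 mm long against the known 70 mm.
- **Bystanders:** the reel measured within about 2 mm of where it started. The loupe's pixel position matched to within half a pixel, though its computed position differed by about 3 mm, which I put down to picking the point by hand.
- **Gripper:** it was about 15 cm clear of the jar and touching nothing.

**Along the way:** joint 6 ran close to its lower limit on the approach, so I reduced the lean from the 45° I had planned. The rollers took the load about 2 mm higher than I had computed, which is about the camera calibration error.

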